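Seat a shuttlecock in the spring gluing jig and hold it on the stop

TASK

Turn the knob on the spring jig's cover anticlockwise (seen from above) until it clicks over and the cover stays fully swung aside. Then take the single shuttlecock that stands on the bench (not the taller stack of three), stand it cork up in the jig's round nest and press it gently straight down until the sprung nest meets its hard stop; finish while still holding the shuttlecock pressed there, so that the glue under its cork can grip. Leave the stack, the glue jar and the tape roll where they are.

Things in the scene. Friction and masses are not known exactly. Their poses are not given: they have to be found in the camera images.
- jig: grey base plate of the spring jig, 104 x 216 x 14 mm, fixed to the bench. Its origin lies on the bench directly under the nest's centre; z up; its y axis points from the nest to the knob, whose upright axis stands 95 mm from the nest's axis on a dark 44 x 62 mm housing. It carries the nest and the cover
- nest_seat (a point): centre of the nest's flat floor (top face). The nest is a round aluminium cup, outside diameter 84, inside 76, rim 6 mm above its floor, mounted on an upright spring; its floor is 32 mm above the bench at rest and 20 mm when on the hard stop. z up
- nest (a joint): how far the nest is pushed down, m: 0 at rest, 0.012 on its hard stop. The spring needs about 3.5 N to start and about 9 N at the stop; beyond that it is rigid
- cover_grip (a point): where to grip the cover's knob: on its upright turning axis, 72 mm above the bench, 12 mm below the knob's top. The knob, fixed on the cover, is a black upright blade, 34 mm tall (50 to 84 mm above the bench), 14 mm thick along this frame's x and 44 mm long along its y; the frame turns with it. The cover's arm points along this frame's -y
- cover (a joint): angle of cover (80 mm disc, 44 to 49 mm above the bench, its centre 95 mm from the knob's axis) and knob, rad, growing anticlockwise from above: about 0 shut over the nest, 1.3 fully open at its end stop. A sprung over-centre detent resists up to half-way (at most 0.17 N m, near the start), then draws the knob on to 1.3, where it stays
- shuttle_cork (a point): centre of the cork of the single loose shuttlecock, 74 mm above its rim; z runs from skirt to cork. The cork: white with a narrow black band, 26 mm diameter, 60 to 88 mm above the rim, its sides upright up to 80 mm, domed above
- shuttle: the single shuttlecock, standing cork up on the bench; 88 mm tall, 10 to 25 g, rigid. Below the cork a skirt of white feathers: a cone 66 mm across at the rim and 23 mm just under the cork. Origin at the centre of its rim (underside), z up to the cork
- stack: three shuttlecocks nested into one another, standing cork up, 138 mm tall, 66 mm across at the foot; only the top cork shows. Leave alone. Origin at the centre of the foot
- glue_jar: closed jar, 52 mm across, 85 mm tall. Leave alone. Origin at the centre of its foot
- tape_roll: cardboard tape roll lying flat, 72 mm across, 24 mm high. Leave alone. Origin at the centre of its underside
Things that resemble listed ones, but are neither listed nor needed, are in the scene too. What is shaped like the shuttle but purple or turquoise is not meant.

How it is judged:
By the outcome, as a careful person would: the job done as asked, in the order asked, and still so for the second after the job is handed in, while the arm keeps its last pose, push and grip.
It also fails if it takes over 61 s, if anything falls off the work surface, if the arm or the gripper's body presses on something with over 40 N, if the wrist force passes 120 N, or if a joint passes its speed limit or range.

ROBOT

A 6-joint arm with a two-finger parallel gripper is mounted at the origin on the work surface. World frame = base frame: x ahead of the robot, y to its left, z up, the work surface at z = 0. Lengths are in mm, angles in rad, forces in N, time in s.
With the tool pointing down it reaches from about 300 to 875 mm from the base axis. Payload 6.4 kg.
Tool frame: the origin (TCP) lies at the very end of the fingers, on their centre line; the grasp point (between the pads) lies 19 mm behind it (ctrl.grasp_offset is the distance from the TCP to the grasp point, in mm); z points along the fingers, y is the direction in which the jaws open and shut (so a half turn about z gives the same grasp; the last joint's range is limited). The gripper opens to 85 mm and grips with 20 to 120 N. Pads are 22 mm wide; open, the fingers measure 114 mm over their backs; the gripper's body (76 mm by 85 mm) begins 54 mm behind the grasp point. The pads swing forward as they close: fully open they stand 13 mm farther back than shut.
Start: joints at [1.023, 0.181, 1.607, -0, 1.354, -0.206], TCP at [192.719, 541.757, 231.288] pointing down, gripper open.
Joint ranges: [-2.99, 2.99], [-0.89, 2.07], [0.3, 2.58], [-1.14, 4.28], [0, 2.63], [-3.12, 3.12]. Speed limits (rad/s): [2.57, 2.57, 3.01, 3.14, 3.14, 3.14].

INTERFACE

Orientations are given as a 3x3 rotation matrix whose columns are the frame's x, y, z axes.
In Python, from cell import sensors, vision, ctrl gives the robot as it stands. The module is installed in compiled form; this text tells all that it offers.
- The arm moves only by the shell command python3 -m creep 'ROWS' [FORCE]. ROWS is JSON, one flat list of numbers, 7 for each row, row after row: the shift along the tool's x, y, z in m, then the turn, a rotation vector about the tool's x, y, z in rad, then the gripper's target within -1 to 1 (fully open at 1, half-way at 0, shut at -1). A call has 1 to 8 rows; each row shifts and turns the pose as measured when the row begins, along the tool's axes as they then stand; what a row does not reach is not made up. A row lasts 1/12 s, in which the tool goes at most 41.7 mm and 7.16 degrees, less where a joint would pass 70% of its speed; a pose out of reach is approached as far as the arm can. A call is refused whole if a number of a shift passes 0.0417 or a number of a turn 0.125, either way. A call with a gripper value outside its range is refused whole. The fingers move at their own pace and stop on an object; FORCE is the grip in N (left out, the last holds). Time passes only in rows, so rows that do not move let the fingers close. It gives the time, the measured TCP pose, the force and the opening at its end, in the units of the state.
- sensors.sense(): the state, without advancing time (a new reading comes with each control period).
- vision.camera(name): name is "scene" or "top"; returns the picture (384x512x3 uint8, red, green, blue); there is no depth.
- vision.get_calibration(name): a dict with "K" (3x3 intrinsics, pixels), "distortion" ([k1, k2, p1, p2, k3] as OpenCV has them; the pictures are not rectified), "T" (4x4, takes a point from camera to world coordinates). Camera axes: x right, y up, looking along -z (the intrinsics and any distortion apply to the point x, -y, -z); pixel columns grow to the right and rows downward; lengths in mm; the calibration is good to about 2 mm. A picture is of the moment at which its call begins. get_calibration takes no time and is no camera call.
- ctrl.hand_in(): hands the job in, once; it reports no verdict.
The state is a dict: "clock": time; "joint_pos": joint angles; "dq": joint speeds; "effort": joint torques, N m; "ee_pos": TCP position; "orientation": TCP orientation; "ft_force": force on the tool from outside, world axes, zero at the start; "moment": the same for the moment, N m; "finger_gap": opening from 0.0 (shut) to 1.0 (fully open).
Only numpy, scipy, OpenCV 4.12 (cv2) and the standard library are available. Lean on these libraries where they do the work, as an engineer would, in place of code of your own. Each camera call takes 0.05 s, during which the arm holds its last target.

## Working session

There is one attempt and no reset: what is moved stays moved. The work goes in short steps, Python scripts to look and compute and a shell command to move; the robot and the scene stay as the last step left them, time stands still between calls to the robot, and variables do not carry over. Pictures are saved under pics/ and viewed, and the job is handed in when it is done.

```bash
mkdir -p pics; cat > h.py <<'E'
import numpy as np, cv2
from cell import sensors, vision, ctrl
def cal(n):
    c=vision.get_calibration(n); return np.array(c["K"],float),np.array(c["distortion"],float),np.array(c["T"],float)
def ray(n,u,v):
    K,d,T=cal(n); p=cv2.undistortPoints(np.array([[[u,v]]],float),K,d)[0,0]
    return T[:3,3],T[:3,:3]@np.array([p[0],-p[1],-1.])
def onz(n,u,v,z):
    o,r=ray(n,u,v); return o+r*(z-o[2])/r[2]
def proj(n,P):
    K,d,T=cal(n); q=(np.asarray(P,float).reshape(-1,3)-T[:3,3])@T[:3,:3]; q=q*[1,-1,-1]
    return cv2.projectPoints(q,np.zeros(3),np.zeros(3),K,d)[0][:,0]
def tri(n1,a,n2,b):
    o1,r1=ray(n1,*a);o2,r2=ray(n2,*b)
    s=np.linalg.lstsq(np.c_[r1,-r2],o2-o1,rcond=None)[0]
    p=o1+r1*s[0];q=o2+r2*s[1]; return (p+q)/2,np.linalg.norm(p-q)
def snap(n,f):
    im=vision.camera(n); cv2.imwrite(f"pics/{f}.png",im[...,::-1]); return im
E
python3 - <<'E'
from h import *
for n in("scene","top"):
    snap(n,n+"0"); K,d,T=cal(n); print(n,K.round(1).tolist(),d,T.round(3).tolist())
s=sensors.sense(); print({k:np.round(v,3).tolist() for k,v in s.items()}, ctrl.grasp_offset)
E
```

```text
scene [[394.6, 0.0, 257.3], [0.0, 394.6, 194.3], [0.0, 0.0, 1.0]] [-0.07964383  0.          0.          0.          0.        ] [[-0.82, -0.297, 0.49, 1007.443], [0.573, -0.407, 0.712, 541.621], [-0.012, 0.864, 0.503, 516.912], [0.0, 0.0, 0.0, 1.0]]
top [[404.7, 0.0, 256.0], [0.0, 404.7, 191.6], [0.0, 0.0, 1.0]] [0.04584665 0.         0.         0.         0.        ] [[0.016, 0.995, -0.101, 485.369], [-1.0, 0.016, 0.002, -54.115], [0.003, 0.101, 0.995, 1019.281], [0.0, 0.0, 0.0, 1.0]]
{'clock': 0.1, 'joint_pos': [1.023, 0.181, 1.608, -0.0, 1.354, -0.206], 'dq': [0.0, 0.0, -0.002, -0.001, 0.0, -0.0], 'effort': [-0.0, -44.588, -35.224, -0.0, 0.004, -0.0], 'ee_pos': [192.462, 541.313, 230.481], 'orientation': [[-0.942, 0.335, -0.001], [0.335, 0.942, -0.001], [0.0, -0.002, -1.0]], 'ft_force': [0.846, -0.506, -0.012], 'moment': [0.014, 0.042, -0.029], 'finger_gap': 1.0} 18.700000000000003
```

View pics/scene0.png

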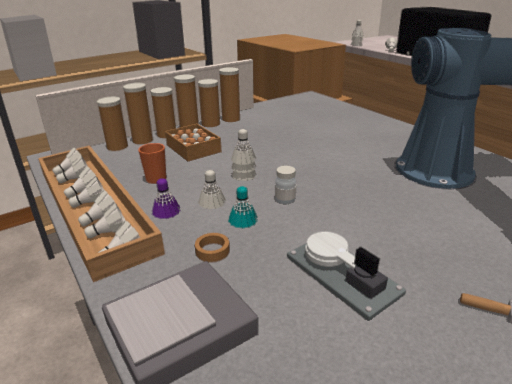

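View pics/top0.png

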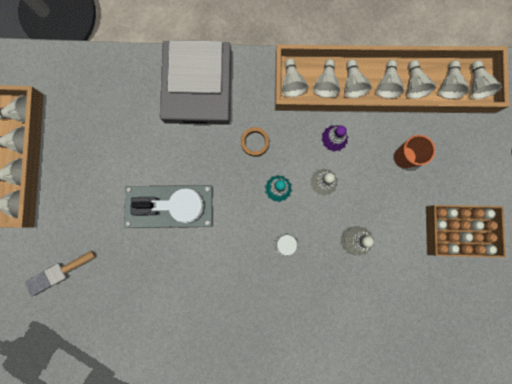

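The scene picture shows the single white shuttle at about (210,188), the stack at (243,150), and the jig at (345,268) with its knob at (367,262). In the top picture they are at (325,181), (360,240) and (168,206), with the knob at (143,205).

```bash
python3 - <<'E'
from h import *
a=cv2.imread("pics/top0.png"); b=cv2.imread("pics/scene0.png")
cv2.imwrite("pics/z1.png",np.hstack([cv2.resize(a[175:235,115:220],None,fx=5,fy=5,interpolation=2)[:300,:],cv2.resize(a[160:220,300:350],None,fx=5,fy=5,interpolation=2)]))
cv2.imwrite("pics/z2.png",np.hstack([cv2.resize(b[225:310,285:405],None,fx=5,fy=5,interpolation=2),cv2.resize(b[160:245,195:230],None,fx=5,fy=5,interpolation=2)]))
E
```

```text
(no output)
```

View pics/z1.png

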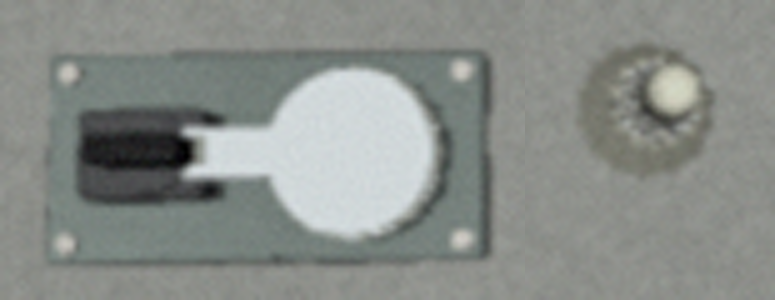

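View pics/z2.png

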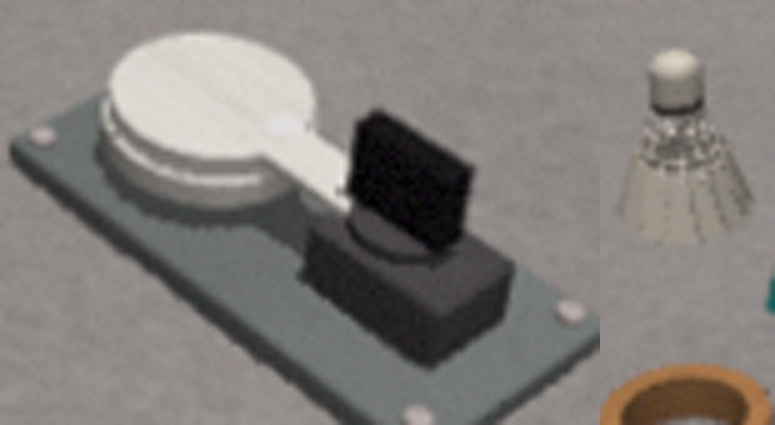

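```bash
cat > m.py <<'E'
from h import *
a=cv2.imread("pics/top0.png"); b=cv2.imread("pics/scene0.png")
def blob(im,roi,f):
    x0,y0,x1,y1=roi; m=np.zeros(im.shape[:2],np.uint8); m[y0:y1,x0:x1]=f(im[y0:y1,x0:x1].astype(int))
    n,l,s,c=cv2.connectedComponentsWithStats(m); i=1+np.argmax(s[1:,4]); return (l==i).astype(np.uint8),s[i],c[i]
def circ(m):
    c=max(cv2.findContours(m,0,1)[0],key=cv2.contourArea); return c
E
python3 - <<'E'
from m import *
# plate corners
z=[(50,52),(488,50),(490,260),(48,262)]
P=np.array([onz("top",x/5+115-.4,y/5+175-.4,14) for x,y in z]); print(P.round(1)); print("plate c",P.mean(0).round(1), [np.linalg.norm(P[i]-P[i-1]).round(1) for i in range(4)])
# screws
z=[(68,72),(462,69),(462,238),(65,243)]
Q=np.array([onz("top",x/5+115-.4,y/5+175-.4,15) for x,y in z]); print("screw c",Q.mean(0).round(1)); d=(Q[0]+Q[3]-Q[1]-Q[2])/2; print("yaw of y",np.degrees(np.arctan2(d[1],d[0])),d.round(1)); d=(P[0]+P[3]-P[1]-P[2])/2;print(np.degrees(np.arctan2(d[1],d[0])))
# disc
m,s,c=blob(a,(150,180,215,230),lambda q:(q.min(2)>185)); m2=cv2.morphologyEx(m,cv2.MORPH_OPEN,np.ones((15,15)))
ct=circ(m2); (e,ax,_)=cv2.fitEllipse(ct); print("disc",e,ax,onz("top",*e,49).round(1))
m,s,c=blob(a,(120,190,160,220),lambda q:(q.max(2)<50)); print("knob",s,c,onz("top",*c,82).round(1)); 
r=cv2.minAreaRect(circ(m));print(r)
# shuttle cork top
m,s,c=blob(a,(300,160,350,200),lambda q:(q.min(2)>165)); print("cork top",s,c,onz("top",*c,85).round(1))
m,s,c2=blob(b,(195,160,230,183),lambda q:(q.min(2)>165)); print("cork scene",s,c2,onz("scene",*c2,78).round(1))
print(tri("top",c,"scene",c2))
print("rim",onz("top",(642-525)/5+300-.4,110/5+160-.4,0))
for n,t in (("tape",(255,142,12)),("jar",(287,245,85)),("stackcork",(368,241,135)),("turq",(281,185,85)),("purple",(341,131,85)),("mug",(419,152,70))): print(n,onz("top",*t).round(0))
E
```

```text
[[598.1 271.4  14. ]
 [602.7  54.2  14. ]
 [498.2  50.4  14. ]
 [494.1 267.2  14. ]]
plate c [548.3 160.8  14. ] [np.float64(104.0), np.float64(217.3), np.float64(104.6), np.float64(216.9)]
screw c [548.3 163.   15. ]
yaw of y 91.47177706350617 [ -5.  194.8   0. ]
91.15222168171654
disc (184.51031494140625, 204.95907592773438) (29.42072105407715, 30.67819595336914) [548.4 115.3  49. ]
knob [132 202  21   7 138] [141.89855072 204.89855072] [544.9 207.6  82. ]
((142.0, 205.0), (6.0, 20.0), 90.0)
cork top [326 174   8   8  46] [329.73913043 177.26086957] [ 616.1 -226.4   85. ]
cork scene [206 170   8   5  24] [209.29166667 171.75      ] [ 611.9 -239.5   78. ]
(array([ 617.04597991, -227.11848679,   84.44151272]), np.float64(2.110915618842182))
rim [ 616.59357786 -225.01817655    0.        ]
tape [713. -51.  12.]
jar [ 458. -128.   85.]
stackcork [ 471. -299.  135.]
turq [ 596. -113.   85.]
purple [ 726. -253.   85.]
mug [ 682. -439.   70.]
```

```bash
python3 -m creep '[0,0,0,0,0,0.12,1, 0,0,0,0,0,0.12,1, 0,0,0,0,0,0.12,1, 0,0,0,0,0,0.12,1, 0,0,0,0,0,0.12,1, 0,0,0,0,0,0.12,1, 0,0,0,0,0,0.12,1, 0,0,0,0,0,0.12,1]' 40
cat > st.py <<'E'
import sys
from h import *
def st(tgt=None,yaw=None):
    s=sensors.sense();R=np.array(s["orientation"]);p=np.array(s["ee_pos"])
    print("t",round(s["clock"],2),"p",p.round(1),"yaw_x",np.degrees(np.arctan2(R[1,0],R[0,0])).round(2),"tilt",R[:2,2].round(4),"F",np.round(s["ft_force"],1),"M",np.round(s["moment"],2),"gap",round(s["finger_gap"],3),"q",np.round(s["joint_pos"],2))
    if tgt is not None: print("tool shift mm",(R.T@(np.array(tgt)-p)).round(1))
if __name__=="__main__":
    a=[float(x) for x in sys.argv[1:4]]; st(a if len(a)==3 else None)
E
python3 st.py 546.5 209.5 130
```

```text
clock: 0.77
ee_pos: [191.0, 538.8, 225.9]
orientation: [[-0.231, 0.973, -0.005], [0.973, 0.231, -0.009], [-0.007, -0.007, -1.0]]
ft_force: [-0.7, 0.3, 0.5]
finger_gap: 0.996
t 0.77 p [191.  538.8 225.9] yaw_x 103.38 tilt [-0.0054 -0.0088] F [-0.7  0.3  0.5] M [ 0.   -0.02  0.04] gap 0.996 q [ 1.02  0.19  1.61 -0.    1.35  0.79]
tool shift mm [-401.9  270.4   96.9]
```

```bash
cat >> st.py <<'E'
    if len(sys.argv)>4:
        from scipy.spatial.transform import Rotation as Ro
        y=np.radians(float(sys.argv[4])); D=np.array([[np.cos(y),np.sin(y),0],[np.sin(y),-np.cos(y),0],[0,0,-1]])
        R=np.array(sensors.sense()["orientation"]); print("turn",Ro.from_matrix(R.T@D).as_rotvec().round(4))
E
python3 -m creep '[0,0,0,0,0,0.12,1, 0,0,0,0,0,0.1,1]'
python3 st.py 546.5 209.5 130 91.3
```

```text
clock: 0.93
ee_pos: [190.5, 538.2, 224.8]
orientation: [[-0.002, 1.0, -0.007], [1.0, 0.002, -0.011], [-0.011, -0.007, -1.0]]
ft_force: [0.5, -0.0, 0.4]
finger_gap: 1.0
t 0.93 p [190.5 538.2 224.8] yaw_x 90.13 tilt [-0.0065 -0.0107] F [ 0.5 -0.   0.4] M [ 0.06  0.01 -0.02] gap 1.0 q [ 1.02  0.19  1.61 -0.    1.35  1.02]
tool shift mm [-328.4  355.9   96. ]
turn [-0.0066  0.0106 -0.0205]
```

```bash
python3 -m creep '[-0.025,0.027,0.005,-0.007,0.011,-0.02,1, -0.025,0.027,0.005,0,0,0,1, -0.025,0.027,0.005,0,0,0,1, -0.025,0.027,0.005,0,0,0,1, -0.025,0.027,0.005,0,0,0,1, -0.025,0.027,0.005,0,0,0,1, -0.025,0.027,0.005,0,0,0,1, -0.025,0.027,0.005,0,0,0,1]'
python3 st.py 546.5 209.5 130 91.3
```

```text
clock: 1.6
ee_pos: [410.2, 338.1, 180.9]
orientation: [[-0.028, 1.0, -0.003], [1.0, 0.028, 0.002], [0.002, -0.003, -1.0]]
ft_force: [-0.4, 0.8, -0.5]
finger_gap: 0.999
t 1.6 p [410.2 338.1 180.9] yaw_x 91.59 tilt [-0.0029  0.0021] F [-0.4  0.8 -0.5] M [0.02 0.01 0.01] gap 0.999 q [0.46 0.14 1.76 0.   1.24 0.43]
tool shift mm [-132.4  132.8   50.3]
turn [-0.0029 -0.0022  0.0051]
```

```bash
python3 -m creep '[-0.025,0.026,0.007,-0.003,-0.002,0.005,1, -0.025,0.026,0.007,0,0,0,1, -0.025,0.026,0.007,0,0,0,1, -0.025,0.026,0.007,0,0,0,1, -0.025,0.026,0.007,0,0,0,1, 0,0,0,0,0,0,1]'
python3 st.py 546.5 209.5 56 91.3
python3 - <<'E'
from h import *
im=snap("top","top1"); im2=snap("scene","scene1")
cv2.imwrite("pics/z3.png",np.hstack([cv2.resize(im[155:255,90:220,::-1],None,fx=3,fy=3),cv2.resize(im2[190:290,300:420,::-1],None,fx=3,fy=3)]))
E
```

```text
clock: 2.1
ee_pos: [551.3, 203.4, 141.4]
orientation: [[-0.017, 1.0, -0.001], [1.0, 0.017, -0.002], [-0.002, -0.001, -1.0]]
ft_force: [-0.7, 0.5, 0.0]
finger_gap: 1.004
t 2.1 p [551.3 203.4 141.4] yaw_x 90.98 tilt [-0.0013 -0.0018] F [-0.7  0.5  0. ] M [-0.03  0.07 -0.01] gap 1.004 q [ 0.15  0.3   1.65 -0.    1.19  0.14]
tool shift mm [ 6.4 -4.6 85.4]
turn [-0.0013  0.0018 -0.0056]
```

View pics/z3.png

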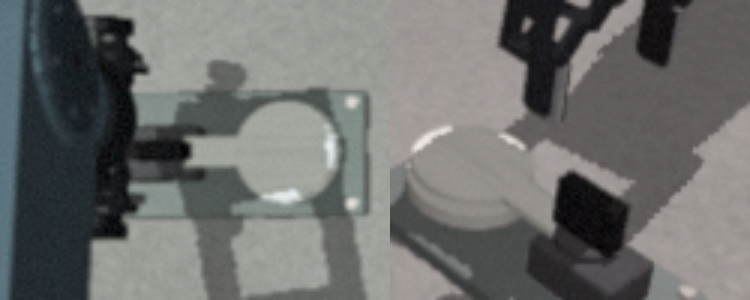

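```bash
python3 -m creep '[0.0064,-0.0046,0.017,-0.001,0.002,-0.006,1, 0,0,0.017,0,0,0,1, 0,0,0.017,0,0,0,1, 0,0,0.017,0,0,0,1,0,0,0,0,0,0,1]'
python3 st.py 546.5 209.5 56 91.3
```

```text
clock: 2.62
ee_pos: [539.3, 218.9, 73.7]
orientation: [[-0.029, 1.0, -0.002], [1.0, 0.029, 0.004], [0.004, -0.002, -1.0]]
ft_force: [-1.6, 0.3, -0.5]
finger_gap: 1.001
t 2.62 p [539.3 218.9  73.7] yaw_x 91.69 tilt [-0.0017  0.0042] F [-1.6  0.3 -0.5] M [ 0.01 -0.    0.03] gap 1.001 q [0.18 0.38 1.7  0.01 1.06 0.15]
tool shift mm [-9.7  7.  17.6]
turn [-0.0016 -0.0043  0.0068]
```

```bash
python3 -m creep '[0,0,0,0,0,0,1,0,0,0,0,0,0,1,0,0,0,0,0,0,1]'
python3 st.py 546.5 209.5 56 91.3
```

```text
clock: 2.87
ee_pos: [537.2, 221.8, 75.1]
orientation: [[-0.034, 0.999, -0.003], [0.999, 0.034, 0.005], [0.005, -0.003, -1.0]]
ft_force: [0.1, -0.1, -0.7]
finger_gap: 1.0
t 2.87 p [537.2 221.8  75.1] yaw_x 91.93 tilt [-0.0027  0.0046] F [ 0.1 -0.1 -0.7] M [-0.02  0.03  0.03] gap 1.0 q [0.18 0.38 1.7  0.01 1.06 0.15]
tool shift mm [-12.7   9.   19. ]
turn [-0.0026 -0.0047  0.0109]
```

```bash
python3 -m creep '[-0.012,0.009,0,-0.003,-0.005,0.01,1,0,0,0,0,0,0,1]'
python3 st.py 546.5 209.5 56 91.3;  python3 -m creep '[0,0,0,0,0,0,1]';python3 st.py 546.5 209.5 56 91.3;  python3 -m creep '[0,0,0,0,0,0,1]';python3 st.py 546.5 209.5 56 91.3
```

```text
clock: 3.03
ee_pos: [548.1, 210.5, 77.4]
orientation: [[-0.025, 1.0, 0.004], [1.0, 0.025, -0.0], [-0.0, 0.004, -1.0]]
ft_force: [0.7, -0.5, -0.0]
finger_gap: 1.002
t 3.03 p [548.1 210.5  77.4] yaw_x 91.42 tilt [ 0.0042 -0.0002] F [ 0.7 -0.5 -0. ] M [-0.05 -0.07 -0.06] gap 1.002 q [ 0.17  0.39  1.69 -0.    1.06  0.14]
tool shift mm [-1.  -1.7 21.4]
turn [0.0042 0.0003 0.0022]
clock: 3.12
ee_pos: [548.9, 210.3, 78.3]
orientation: [[-0.024, 1.0, 0.006], [1.0, 0.024, 0.0], [-0.0, 0.006, -1.0]]
ft_force: [0.1, 0.4, 0.3]
finger_gap: 1.003
t 3.12 p [548.9 210.3  78.3] yaw_x 91.38 tilt [0.0056 0.0001] F [0.1 0.4 0.3] M [-0.04  0.07  0.01] gap 1.003 q [ 0.16  0.38  1.69 -0.    1.06  0.14]
tool shift mm [-0.7 -2.5 22.2]
turn [0.0056 0.     0.0014]
clock: 3.2
ee_pos: [549.7, 210.0, 79.0]
orientation: [[-0.023, 1.0, 0.007], [1.0, 0.023, 0.0], [0.0, 0.007, -1.0]]
ft_force: [0.4, -0.3, -0.0]
finger_gap: 0.996
t 3.2 p [549.7 210.   79. ] yaw_x 91.34 tilt [0.0071 0.0002] F [ 0.4 -0.3 -0. ] M [0.03 0.02 0.06] gap 0.996 q [ 0.16  0.38  1.69 -0.    1.06  0.14]
tool shift mm [-0.4 -3.4 23. ]
turn [ 0.0071 -0.0001  0.0007]
```

```bash
python3 -m creep '[0,-0.004,0.012,0.007,0,0,1, 0,0,0.011,0,0,0,0.2]' 40;python3 st.py 546.5 209.5 56 91.3
```

```text
clock: 3.37
ee_pos: [548.2, 210.0, 57.9]
orientation: [[-0.023, 1.0, 0.006], [1.0, 0.023, 0.001], [0.001, 0.006, -1.0]]
ft_force: [0.4, 0.8, 0.1]
finger_gap: 0.883
t 3.37 p [548.2 210.   57.9] yaw_x 91.3 tilt [0.0056 0.0012] F [0.4 0.8 0.1] M [ 0.   -0.01 -0.06] gap 0.883 q [0.16 0.41 1.7  0.   1.02 0.14]
tool shift mm [-0.5 -1.7  1.9]
turn [ 0.0057 -0.0011 -0.0001]
```

```bash
python3 -m creep '[0,-0.002,0.001,0.006,-0.001,0,-0.2, 0,0,0,0,0,0,-0.6]' 40;python3 st.py 546.5 209.5 56 91.3;  python3 -m creep '[0,0,0,0,0,0,-1]';python3 st.py 546.5 209.5 56 91.3;
```

```text
clock: 3.53
ee_pos: [543.6, 209.5, 53.0]
orientation: [[-0.022, 1.0, -0.006], [1.0, 0.022, -0.001], [-0.001, -0.006, -1.0]]
ft_force: [0.7, -0.4, -0.9]
finger_gap: 0.606
t 3.53 p [543.6 209.5  53. ] yaw_x 91.28 tilt [-0.0064 -0.0008] F [ 0.7 -0.4 -0.9] M [ 0.03 -0.03  0.05] gap 0.606 q [0.16 0.42 1.7  0.   1.03 0.14]
tool shift mm [-0.   2.9 -3. ]
turn [-0.0064  0.0007 -0.0004]
clock: 3.62
ee_pos: [542.8, 209.4, 52.0]
orientation: [[-0.022, 1.0, -0.008], [1.0, 0.022, -0.001], [-0.001, -0.008, -1.0]]
ft_force: [0.1, -0.1, 0.6]
finger_gap: 0.456
t 3.62 p [542.8 209.4  52. ] yaw_x 91.28 tilt [-0.0082 -0.0011] F [ 0.1 -0.1  0.6] M [ 0.02  0.   -0.02] gap 0.456 q [0.16 0.42 1.7  0.   1.03 0.14]
tool shift mm [ 0.   3.6 -4. ]
turn [-0.0082  0.0009 -0.0004]
```

```bash
python3 -m creep '[0,0,0,0,0,0,-1,0,0,0,0,0,0,-1]' 40;python3 st.py 546.5 209.5 56 91.3
```

```text
clock: 3.78
ee_pos: [546.1, 209.5, 52.4]
orientation: [[-0.023, 1.0, -0.001], [1.0, 0.023, -0.001], [-0.001, -0.001, -1.0]]
ft_force: [2.7, 1.0, -15.9]
finger_gap: 0.157
t 3.78 p [546.1 209.5  52.4] yaw_x 91.29 tilt [-0.0007 -0.0006] F [  2.7   1.  -15.9] M [0.23 0.32 0.14] gap 0.157 q [ 0.16  0.42  1.7  -0.    1.02  0.14]
tool shift mm [-0.   0.4 -3.6]
turn [-0.0007  0.0006 -0.0001]
```

```bash
python3 -m creep '[0,0,0,0,0,0,-1]' 50;python3 st.py 546.5 209.5 54 91.3; python3 -m creep '[0,0,0,0,0,-0.08,-1,0,0,0,0,0,-0.1,-1]';python3 st.py 546.5 209.5 54 91.3
```

```text
clock: 3.87
ee_pos: [546.2, 209.5, 52.3]
orientation: [[-0.023, 1.0, -0.001], [1.0, 0.023, -0.001], [-0.001, -0.001, -1.0]]
ft_force: [-6.0, 0.4, 1.8]
finger_gap: 0.154
t 3.87 p [546.2 209.5  52.3] yaw_x 91.31 tilt [-0.0009 -0.0006] F [-6.   0.4  1.8] M [0.04 1.39 0.1 ] gap 0.154 q [ 0.16  0.42  1.7  -0.    1.02  0.14]
tool shift mm [ 0.   0.3 -1.7]
turn [-0.0009  0.0006  0.0001]
clock: 4.03
ee_pos: [546.1, 209.5, 52.3]
orientation: [[-0.204, 0.979, -0.001], [0.979, 0.204, -0.001], [-0.0, -0.001, -1.0]]
ft_force: [1.8, 0.4, -2.0]
finger_gap: 0.159
t 4.03 p [546.1 209.5  52.3] yaw_x 101.76 tilt [-0.0014 -0.0006] F [ 1.8  0.4 -2. ] M [-0.02 -0.03 -0.15] gap 0.159 q [ 0.16  0.42  1.7  -0.    1.02 -0.04]
tool shift mm [-0.1  0.4 -1.7]
turn [-0.0015  0.0005  0.1826]
```

Turning cleanly, with a resisting moment of about 0.15 N m. Continuing to 1.3 rad.

```bash
python3 -m creep '[0,0,0,0,0,-0.1,-1,0,0,0,0,0,-0.1,-1,0,0,0,0,0,-0.1,-1]';python3 st.py 546.2 209.5 52.3 91.3; python3 -m creep '[0,0,0,0,0,-0.1,-1,0,0,0,0,0,-0.1,-1,0,0,0,0,0,-0.1,-1,0,0,0,0,0,-0.1,-1]';python3 st.py 546.2 209.5 52.3 91.3
```

```text
clock: 4.28
ee_pos: [546.1, 209.5, 52.3]
orientation: [[-0.496, 0.868, -0.001], [0.868, 0.496, -0.001], [0.0, -0.001, -1.0]]
ft_force: [2.0, -0.7, -1.4]
finger_gap: 0.158
t 4.28 p [546.1 209.5  52.3] yaw_x 119.76 tilt [-0.0014 -0.0006] F [ 2.  -0.7 -1.4] M [-0.16 -0.04 -0.13] gap 0.158 q [ 0.16  0.42  1.7  -0.    1.02 -0.36]
tool shift mm [ 0.   0.1 -0. ]
turn [-1.500e-03  2.000e-04  4.967e-01]
clock: 4.62
ee_pos: [546.1, 209.5, 52.3]
orientation: [[-0.808, 0.59, -0.001], [0.59, 0.808, -0.001], [0.0, -0.001, -1.0]]
ft_force: [1.3, -0.3, -2.5]
finger_gap: 0.153
t 4.62 p [546.1 209.5  52.3] yaw_x 143.87 tilt [-0.0011 -0.001 ] F [ 1.3 -0.3 -2.5] M [-0.19 -0.04  0.08] gap 0.153 q [ 0.16  0.42  1.7  -0.    1.02 -0.78]
tool shift mm [-0.   0.1 -0. ]
turn [-1.500e-03  4.000e-04  9.175e-01]
```

```bash
python3 -m creep '[0,0,0,0,0,-0.1,-1,0,0,0,0,0,-0.1,-1,0,0,0,0,0,-0.1,-1,0,0,0,0,0,-0.08,-1]';python3 st.py 546.2 209.5 52.3 91.3;  python3 -m creep '[0,0,0,0,0,-0.02,-1]';python3 st.py 546.2 209.5 52.3 91.3
```

```text
clock: 4.95
ee_pos: [546.2, 209.5, 52.3]
orientation: [[-0.974, 0.227, -0.001], [0.227, 0.974, -0.002], [0.0, -0.002, -1.0]]
ft_force: [0.8, -0.2, -1.1]
finger_gap: 0.157
t 4.95 p [546.2 209.5  52.3] yaw_x 166.89 tilt [-0.0005 -0.0017] F [ 0.8 -0.2 -1.1] M [-0.24 -0.16 -0.85] gap 0.157 q [ 0.16  0.42  1.7  -0.    1.02 -1.18]
tool shift mm [-0.  0. -0.]
turn [-1.6000e-03  1.0000e-03  1.3193e+00]
clock: 5.03
ee_pos: [546.2, 209.5, 52.3]
orientation: [[-0.979, 0.205, -0.001], [0.205, 0.979, -0.001], [0.0, -0.001, -1.0]]
ft_force: [-0.4, -0.3, -0.5]
finger_gap: 0.156
t 5.03 p [546.2 209.5  52.3] yaw_x 168.16 tilt [-0.0006 -0.0012] F [-0.4 -0.3 -0.5] M [-0.26 -0.19 -1.53] gap 0.156 q [ 0.16  0.42  1.7  -0.    1.02 -1.2 ]
tool shift mm [-0. -0. -0.]
turn [-1.3000e-03  6.0000e-04  1.3414e+00]
```

End stop reached (moment jumps). I'll relax, open and rise.

```bash
python3 -m creep '[0,0,0,0,0,0.02,-1,0,0,0,0,0,0,0,0,0,0,0,0,0,0.6,0,0,0,0,0,0,0.8,0,0,0,0,0,0,0.8]';python3 st.py 546.2 209.5 130 166
```

```text
clock: 5.45
ee_pos: [546.3, 209.6, 52.9]
orientation: [[-0.973, 0.229, -0.0], [0.229, 0.973, -0.001], [-0.0, -0.001, -1.0]]
ft_force: [-0.2, -0.2, 0.1]
finger_gap: 0.715
t 5.45 p [546.3 209.6  52.9] yaw_x 166.77 tilt [-0.0001 -0.0011] F [-0.2 -0.2  0.1] M [0.05 0.03 0.04] gap 0.715 q [ 0.16  0.42  1.7  -0.    1.02 -1.17]
tool shift mm [  0.1  -0.2 -77.1]
turn [-0.0011  0.0001  0.0134]
```

```bash
python3 -m creep '[0,0,-0.02,0,0,0,0.9,0,0,-0.025,0,0,0,0.9,0,0,-0.025,0,0,0,0.9,0,0,-0.03,0,0,0,0.9]';python3 st.py 616.5 -226 140 166
```

```text
clock: 5.78
ee_pos: [540.6, 208.8, 148.2]
orientation: [[-0.973, 0.229, -0.016], [0.229, 0.974, -0.004], [0.015, -0.008, -1.0]]
ft_force: [0.7, -0.8, -0.1]
finger_gap: 0.949
t 5.78 p [540.6 208.8 148.2] yaw_x 166.78 tilt [-0.016  -0.0042] F [ 0.7 -0.8 -0.1] M [-0.03  0.02 -0.02] gap 0.949 q [ 0.16  0.29  1.65 -0.    1.22 -1.17]
tool shift mm [-173.4 -405.9    8.8]
turn [-0.0078 -0.0145  0.0137]
```

```bash
python3 -m creep '[-0.015,-0.036,-0.002,-0.008,-0.014,0.014,0.9,-0.015,-0.036,-0.002,0,0,0,0.9,-0.015,-0.036,-0.002,0,0,0,0.9,-0.015,-0.036,0,0,0,0,0.9,-0.015,-0.036,0,0,0,0,0.9,-0.015,-0.036,0,0,0,0,0.9,-0.015,-0.036,0,0,0,0,0.9]';python3 st.py 616.5 -226 140 166
python3 - <<'E'
from h import *
im=snap("top","top2"); im2=snap("scene","scene2")
cv2.imwrite("pics/z4.png",np.hstack([cv2.resize(im[150:250,90:220,::-1],None,fx=3,fy=3),cv2.resize(im2[200:300,280:410,::-1],None,fx=3,fy=3)]))
E
```

```text
clock: 6.37
ee_pos: [589.8, -61.1, 167.3]
orientation: [[-0.974, 0.226, 0.021], [0.226, 0.974, 0.003], [-0.02, 0.007, -1.0]]
ft_force: [1.1, -0.4, 0.3]
finger_gap: 0.949
t 6.37 p [589.8 -61.1 167.3] yaw_x 166.92 tilt [0.0213 0.0026] F [ 1.1 -0.4  0.3] M [ 0.02 -0.03  0.03] gap 0.949 q [-0.31  0.27  1.64  0.01  1.22 -1.65]
tool shift mm [ -62.8 -154.8   27.4]
turn [0.0075 0.0201 0.0162]
```

View pics/z4.png

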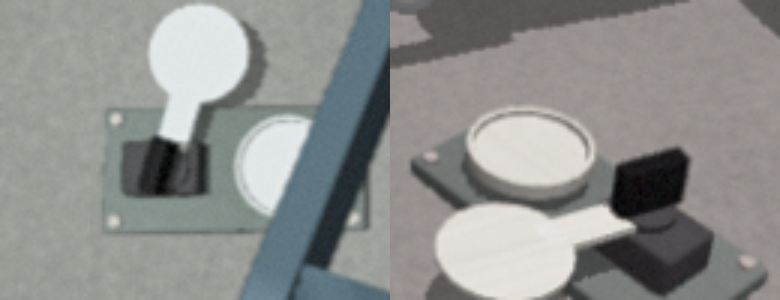

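The cover stays swung fully aside and the nest is exposed, at about scene pixel (327,250). Now on to the shuttle.

```bash
python3 -m creep '[-0.015,-0.037,0.002,0.007,0.02,0.016,0.9,-0.015,-0.037,0.002,0,0,0,0.9,-0.015,-0.037,0.002,0,0,0,0.9,-0.012,-0.03,0.002,0,0,0,0.9]';python3 st.py 616.5 -226 140 166
python3 -m creep '[0,0,0,0,0,0,0.9,0,0,0,0,0,0,0.9]';python3 st.py 616.5 -226 140 166
python3 - <<'E'
from m import *
im=snap("scene","scene3")[...,::-1]; b2=snap("top","top3")
m,s,c=blob(im,(297,225,352,280),lambda q:(q.min(2)>150)); print("nest",s)
ct=circ(m); e=cv2.fitEllipse(cv2.convexHull(ct)); print(e, onz("scene",*e[0],37).round(1))
E
```

```text
clock: 6.8
ee_pos: [611.4, -210.2, 160.3]
orientation: [[-0.97, 0.243, 0.001], [0.243, 0.97, 0.001], [-0.001, 0.001, -1.0]]
ft_force: [0.8, -0.5, 0.9]
finger_gap: 0.951
t 6.8 p [ 611.4 -210.2  160.3] yaw_x 165.94 tilt [0.0008 0.0008] F [ 0.8 -0.5  0.9] M [ 0.02 -0.02 -0.02] gap 0.951 q [-0.51  0.4   1.48  0.    1.26 -1.84]
tool shift mm [ -8.8 -14.1  20.3]
turn [ 0.001   0.0006 -0.0011]
clock: 6.97
ee_pos: [611.4, -216.5, 159.7]
orientation: [[-0.968, 0.249, 0.001], [0.249, 0.968, -0.001], [-0.001, -0.001, -1.0]]
ft_force: [1.0, 0.7, 0.1]
finger_gap: 0.949
t 6.97 p [ 611.4 -216.5  159.7] yaw_x 165.57 tilt [ 0.0009 -0.001 ] F [1.  0.7 0.1] M [-0.02  0.   -0.03] gap 0.949 q [-0.52  0.41  1.47 -0.    1.26 -1.84]
tool shift mm [-7.3 -7.9 19.7]
turn [-0.0007  0.0011 -0.0076]
nest [305 234  44  28 891]
((326.6792297363281, 247.9715118408203), (27.367521286010742, 43.53213882446289), 97.71554565429688) [549.6 114.2  37. ]
```

View pics/scene3.png

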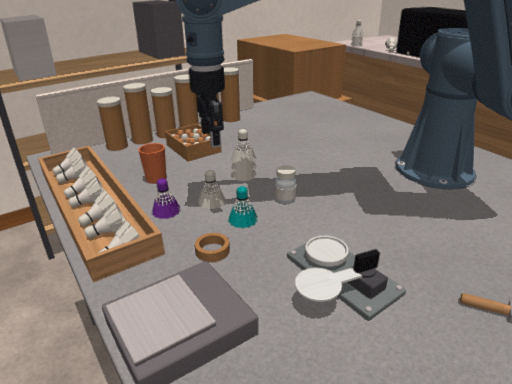

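View pics/top3.png

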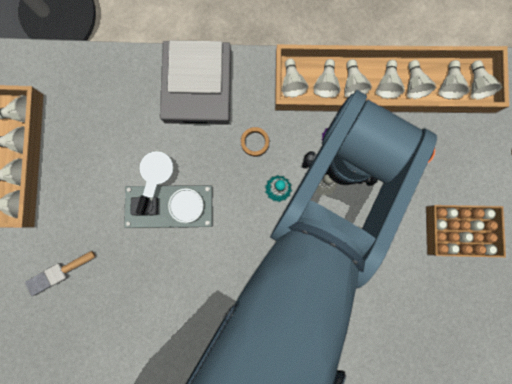

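Scene: the nest is clear at (327,248), and the shuttle still stands at (210,188) beneath the gripper. In the top picture the cover disc is at (156,168) and the nest at (186,206).

```bash
python3 -m creep '[-0.007,-0.008,0.01,0,0,-0.007,1,0,0,0.015,0,0,0,1,0,0,0.012,0,0,0,1]';python3 st.py 616.5 -226 56 165
python3 - <<'E'
from m import *
c=blob(cv2.imread("pics/top3.png"),(160,183,212,230),lambda q:(q.min(2)>170))
e=cv2.fitEllipse(circ(c[0])); print(e,onz("top",*e[0],35).round(1))
E
```

```text
clock: 7.32
ee_pos: [618.8, -221.0, 126.1]
orientation: [[-0.972, 0.236, 0.007], [0.236, 0.972, -0.003], [-0.007, -0.002, -1.0]]
ft_force: [-0.4, -0.2, -0.3]
finger_gap: 1.0
t 7.32 p [ 618.8 -221.   126.1] yaw_x 166.37 tilt [ 0.0066 -0.0034] F [-0.4 -0.2 -0.3] M [ 0.01  0.03 -0.04] gap 1.0 q [-0.52  0.46  1.48  0.    1.2  -1.86]
tool shift mm [ 1.5 -5.3 70.1]
turn [-0.0017  0.0072  0.0239]
((185.0772247314453, 205.15223693847656), (33.56616973876953, 34.3569450378418), 61.92548370361328) [548.9 116.4  35. ]
```

```bash
python3 -m creep '[0.001,-0.005,0.015,-0.002,0.007,0.02,1,0,0,0.015,0,0,0,1]';python3 st.py 616.5 -226 56 165
python3 -m creep '[0,0,0,0,0,0,1]';python3 st.py 616.5 -226 56 165
```

```text
clock: 7.48
ee_pos: [617.5, -223.0, 95.6]
orientation: [[-0.967, 0.254, 0.001], [0.254, 0.967, -0.0], [-0.001, 0.0, -1.0]]
ft_force: [-0.5, -0.1, 0.1]
finger_gap: 1.0
t 7.48 p [ 617.5 -223.    95.6] yaw_x 165.31 tilt [ 0.0014 -0.0001] F [-0.5 -0.1  0.1] M [-0.03  0.01 -0.01] gap 1.0 q [-0.53  0.5   1.49  0.    1.16 -1.84]
tool shift mm [ 0.3 -3.1 39.6]
turn [0.0002 0.0014 0.0054]
clock: 7.57
ee_pos: [615.3, -220.8, 91.5]
orientation: [[-0.967, 0.253, -0.004], [0.253, 0.967, 0.003], [0.005, 0.002, -1.0]]
ft_force: [-0.9, -0.0, -0.0]
finger_gap: 1.004
t 7.57 p [ 615.3 -220.8   91.5] yaw_x 165.33 tilt [-0.0042  0.0032] F [-0.9 -0.  -0. ] M [ 0.04 -0.02  0.03] gap 1.004 q [-0.53  0.5   1.49  0.    1.16 -1.84]
tool shift mm [-2.7 -4.8 35.5]
turn [ 0.002  -0.0049  0.0057]
```

```bash
python3 -m creep '[-0.003,-0.005,0.016,0.002,-0.005,0,1,0,0,0.008,0,0,0,1]';python3 st.py 616.5 -226 57 165
python3 -m creep '[0,0,0,0,0,0,1]';python3 st.py 616.5 -226 57 165
python3 -m creep '[0,0,0,0,0,0,1]';python3 st.py 616.5 -226 57 165
```

```text
clock: 7.73
ee_pos: [617.4, -225.2, 67.7]
orientation: [[-0.968, 0.253, 0.001], [0.253, 0.968, -0.0], [-0.001, -0.0, -1.0]]
ft_force: [-0.6, 0.7, -0.3]
finger_gap: 0.999
t 7.73 p [ 617.4 -225.2   67.7] yaw_x 165.37 tilt [ 0.0007 -0.0003] F [-0.6  0.7 -0.3] M [0.05 0.05 0.01] gap 0.999 q [-0.53  0.53  1.5   0.    1.11 -1.85]
tool shift mm [ 0.7 -1.  10.7]
turn [-0.0001  0.0007  0.0065]
clock: 7.82
ee_pos: [616.5, -224.1, 66.2]
orientation: [[-0.968, 0.252, -0.002], [0.252, 0.968, 0.001], [0.002, 0.001, -1.0]]
ft_force: [0.0, 0.7, 0.3]
finger_gap: 0.999
t 7.82 p [ 616.5 -224.1   66.2] yaw_x 165.38 tilt [-0.0018  0.0013] F [0.  0.7 0.3] M [ 0.   -0.06 -0.05] gap 0.999 q [-0.53  0.53  1.5   0.    1.11 -1.84]
tool shift mm [-0.5 -1.9  9.2]
turn [ 0.0008 -0.002   0.0065]
clock: 7.9
ee_pos: [616.3, -223.6, 66.1]
orientation: [[-0.968, 0.252, -0.003], [0.252, 0.968, 0.002], [0.003, 0.001, -1.0]]
ft_force: [0.7, 0.7, -0.6]
finger_gap: 0.997
t 7.9 p [ 616.3 -223.6   66.1] yaw_x 165.38 tilt [-0.0027  0.0019] F [ 0.7  0.7 -0.6] M [ 0.04 -0.   -0.  ] gap 0.997 q [-0.53  0.53  1.5   0.    1.11 -1.84]
tool shift mm [-0.8 -2.3  9.1]
turn [ 0.0011 -0.0031  0.0066]
```

```bash
python3 -m creep '[-0.001,-0.0025,0.008,0.001,-0.003,0.006,0.2,0,0,0,0,0,0,0,0,0,0,0,0,0,0]' 40;python3 st.py 616.5 -226 57 165
python3 - <<'E'
from h import *
a=snap("scene","scene4"); cv2.imwrite("pics/z5.png",cv2.resize(a[130:230,170:260,::-1],None,fx=6,fy=6,interpolation=2))
E
```

```text
clock: 8.15
ee_pos: [617.8, -226.4, 59.7]
orientation: [[-0.966, 0.259, 0.003], [0.259, 0.966, -0.001], [-0.003, -0.001, -1.0]]
ft_force: [0.1, -0.6, -0.0]
finger_gap: 0.604
t 8.15 p [ 617.8 -226.4   59.7] yaw_x 165.02 tilt [ 0.0025 -0.0013] F [ 0.1 -0.6 -0. ] M [ 0.07 -0.03  0.01] gap 0.604 q [-0.53  0.54  1.5   0.    1.1  -1.84]
tool shift mm [1.4 0.  2.7]
turn [-0.0006  0.0027  0.0003]
```

View pics/z5.png

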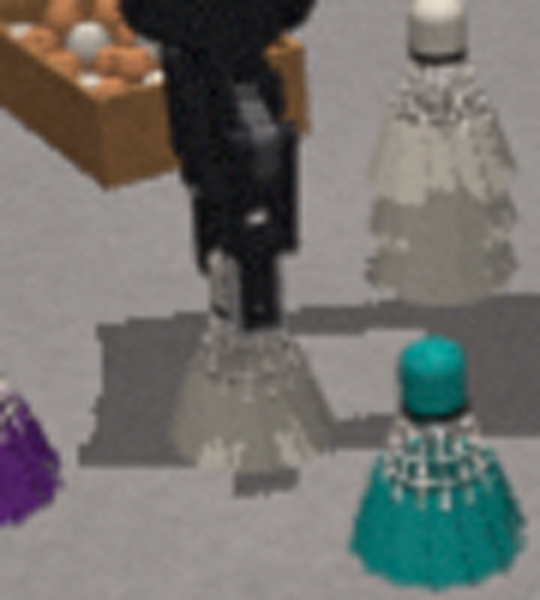

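The fingers stand on either side of the cork, at about scene pixel (210,180). Closing now.

```bash
python3 -m creep '[0,0,0.001,0,0,0,-0.2,0,0,0,0,0,0,-0.4,0,0,0,0,0,0,-0.7,0,0,0,0,0,0,-1,0,0,0,0,0,0,-1]' 40;python3 st.py 616.5 -226 57 165
python3 -m creep '[0,0,0,0,0,0,-1,0,0,0,0,0,0,-1]';python3 st.py 616.5 -226 57 165
```

```text
clock: 8.62
ee_pos: [618.4, -226.9, 60.1]
orientation: [[-0.966, 0.259, 0.004], [0.259, 0.966, -0.002], [-0.005, -0.001, -1.0]]
ft_force: [-0.6, 0.3, -0.8]
finger_gap: 0.282
t 8.62 p [ 618.4 -226.9   60.1] yaw_x 165.0 tilt [ 0.0042 -0.0023] F [-0.6  0.3 -0.8] M [-0.02 -0.02 -0.03] gap 0.282 q [-0.53  0.54  1.5   0.    1.1  -1.84]
tool shift mm [2.1 0.4 3.1]
turn [-0.0011  0.0046  0.0001]
clock: 8.78
ee_pos: [618.4, -226.9, 60.2]
orientation: [[-0.966, 0.259, 0.004], [0.259, 0.966, -0.002], [-0.005, -0.001, -1.0]]
ft_force: [0.0, -0.3, -1.5]
finger_gap: 0.291
t 8.78 p [ 618.4 -226.9   60.2] yaw_x 165.0 tilt [ 0.0044 -0.0024] F [ 0.  -0.3 -1.5] M [-0.01 -0.06 -0.03] gap 0.291 q [-0.53  0.54  1.5   0.    1.1  -1.84]
tool shift mm [2.1 0.4 3.2]
turn [-0.0012  0.0048  0.    ]
```

```bash
python3 -m creep '[0,0,-0.01,0,0,0,-1,0,0,-0.025,0,0,0,-1,0,0,-0.03,0,0,0,-1,0,0,-0.03,0,0,0,-1,0,0,-0.025,0,0,0,-1]';python3 st.py 549 115 185 165
python3 - <<'E'
from h import *
a=snap("scene","scene5"); cv2.imwrite("pics/z6.png",cv2.resize(a[60:220,150:280,::-1],None,fx=4,fy=3.7,interpolation=2))
E
```

```text
clock: 9.2
ee_pos: [613.2, -224.0, 177.9]
orientation: [[-0.966, 0.259, -0.01], [0.259, 0.966, 0.006], [0.011, 0.003, -1.0]]
ft_force: [1.3, 0.1, 0.4]
finger_gap: 0.286
t 9.2 p [ 613.2 -224.   177.9] yaw_x 165.0 tilt [-0.0099  0.006 ] F [1.3 0.1 0.4] M [-0.01 -0.11 -0.  ] gap 0.286 q [-0.53  0.4   1.44  0.    1.31 -1.84]
tool shift mm [149.8 310.8  -4.4]
turn [ 0.0032 -0.0111 -0.0001]
```

View pics/z6.png

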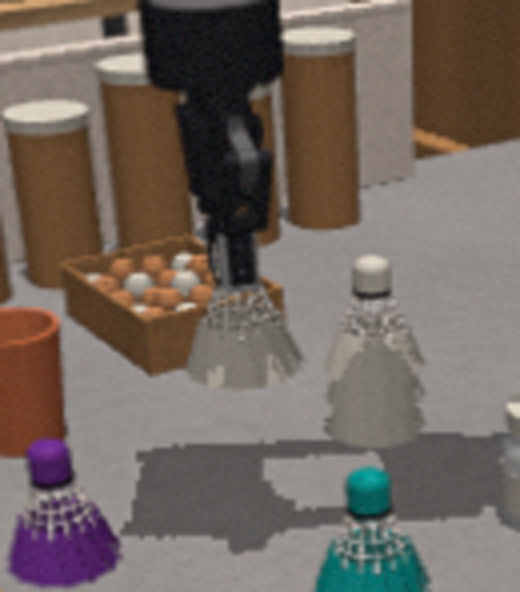

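The shuttle is held upright clear of the bench (scene about (210,150)), and the stack is undisturbed. Carrying it to the nest.

```bash
python3 -m creep '[0.012,0.025,-0.003,0.003,-0.011,0,-1,0.015,0.031,0,0,0,0,-1,0.015,0.031,0,0,0,0,-1,0.015,0.031,0,0,0,0,-1,0.015,0.031,0,0,0,0,-1,0.015,0.031,0,0,0,0,-1,0.015,0.031,0,0,0,0,-1]';python3 st.py 549 115 185 165
```

```text
clock: 9.83
ee_pos: [575.8, 3.1, 196.1]
orientation: [[-0.962, 0.27, 0.026], [0.27, 0.963, -0.014], [-0.029, -0.007, -1.0]]
ft_force: [0.4, 0.3, -0.9]
finger_gap: 0.293
t 9.83 p [575.8   3.1 196.1] yaw_x 164.32 tilt [ 0.0259 -0.0145] F [ 0.4  0.3 -0.9] M [-0.   -0.05 -0.01] gap 0.293 q [-0.2   0.2   1.66 -0.01  1.25 -1.49]
tool shift mm [ 56.3 100.6   8.8]
turn [-0.0071  0.0288 -0.012 ]
```

```bash
python3 -m creep '[0.016,0.03,0.002,-0.007,0.029,-0.012,-1,0.014,0.025,0.002,0,0,0,-1,0.012,0.02,0.002,0,0,0,-1,0,0,0,0,0,0,-1]';python3 st.py 549 115 150 165;python3 -m creep '[0,0,0,0,0,0,-1,0,0,0,0,0,0,-1]';python3 st.py 549 115 150 165
```

```text
clock: 10.17
ee_pos: [552.1, 96.7, 192.5]
orientation: [[-0.968, 0.253, 0.002], [0.253, 0.968, 0.002], [-0.001, 0.003, -1.0]]
ft_force: [0.1, 0.6, -0.3]
finger_gap: 0.283
t 10.17 p [552.1  96.7 192.5] yaw_x 165.36 tilt [0.0019 0.0024] F [ 0.1  0.6 -0.3] M [-0.01 -0.03  0.01] gap 0.283 q [-0.04  0.18  1.68  0.    1.27 -1.36]
tool shift mm [ 7.6 16.8 42.6]
turn [0.0029 0.0012 0.0063]
clock: 10.33
ee_pos: [552.0, 97.9, 193.7]
orientation: [[-0.968, 0.25, 0.003], [0.25, 0.968, 0.002], [-0.003, 0.003, -1.0]]
ft_force: [-0.6, -0.1, 0.7]
finger_gap: 0.282
t 10.33 p [552.   97.9 193.7] yaw_x 165.55 tilt [0.0035 0.002 ] F [-0.6 -0.1  0.7] M [-0.01  0.01  0.03] gap 0.282 q [-0.04  0.18  1.68  0.    1.27 -1.36]
tool shift mm [ 7.3 15.7 43.8]
turn [0.0028 0.0029 0.0096]
```

```bash
python3 -m creep '[0.007,0.015,0.02,0.003,0.003,0.01,-1,0,0,0.02,0,0,0,-1,0,0,0.015,0,0,0,-1,0,0,0,0,0,0,-1]';python3 st.py 549 115 115 165;python3 -m creep '[0,0,0,0,0,0,-1]';python3 st.py 549 115 115 165
```

```text
clock: 10.67
ee_pos: [553.0, 110.4, 140.6]
orientation: [[-0.964, 0.264, 0.008], [0.264, 0.964, -0.002], [-0.008, 0.0, -1.0]]
ft_force: [-0.7, -0.5, 0.0]
finger_gap: 0.289
t 10.67 p [553.  110.4 140.6] yaw_x 164.68 tilt [ 0.0075 -0.0016] F [-0.7 -0.5  0. ] M [-0.02 -0.02  0.03] gap 0.289 q [-0.01  0.25  1.72 -0.    1.16 -1.32]
tool shift mm [ 5.3  3.4 25.6]
turn [ 0.0004  0.0077 -0.0057]
clock: 10.75
ee_pos: [553.4, 109.2, 140.7]
orientation: [[-0.964, 0.266, 0.007], [0.266, 0.964, -0.002], [-0.007, 0.0, -1.0]]
ft_force: [-0.5, 0.3, -0.0]
finger_gap: 0.285
t 10.75 p [553.4 109.2 140.7] yaw_x 164.6 tilt [ 0.0071 -0.0019] F [-0.5  0.3 -0. ] M [ 0.05 -0.03 -0.02] gap 0.285 q [-0.01  0.25  1.72 -0.    1.17 -1.32]
tool shift mm [ 5.9  4.4 25.6]
turn [ 0.      0.0074 -0.007 ]
```

```bash
python3 -m creep '[0.006,0.0045,0.012,0,0.007,-0.007,-1,0,0,0.01,0,0,0,-1,0,0,0,0,0,0,-1]';python3 st.py 549 115 115 165;python3 -m creep '[0,0,0,0,0,0,-1]';python3 st.py 549 115 115 165
python3 - <<'E'
from h import *
a=snap("scene","scene6"); t=snap("top","top6"); from st import st; st()
cv2.imwrite("pics/z7.png",np.hstack([cv2.resize(a[170:290,280:410,::-1],None,fx=4,fy=4,interpolation=2),cv2.resize(t[170:240,150:220,::-1],(270,480))]))
E
```

```text
clock: 11.0
ee_pos: [550.7, 113.5, 119.4]
orientation: [[-0.965, 0.261, 0.004], [0.261, 0.965, -0.0], [-0.004, 0.001, -1.0]]
ft_force: [-1.1, -0.0, -0.2]
finger_gap: 0.287
t 11.0 p [550.7 113.5 119.4] yaw_x 164.86 tilt [ 0.0036 -0.0002] F [-1.1 -0.  -0.2] M [-0.02  0.04  0.02] gap 0.287 q [-0.01  0.28  1.73 -0.    1.13 -1.31]
tool shift mm [2.  1.  4.4]
turn [ 0.0008  0.0036 -0.0025]
clock: 11.08
ee_pos: [550.7, 113.3, 119.2]
orientation: [[-0.965, 0.261, 0.003], [0.261, 0.965, -0.0], [-0.003, 0.001, -1.0]]
ft_force: [0.3, 1.1, -0.0]
finger_gap: 0.285
t 11.08 p [550.7 113.3 119.2] yaw_x 164.85 tilt [ 0.0034 -0.0002] F [ 0.3  1.1 -0. ] M [ 0.05 -0.01  0.04] gap 0.285 q [-0.01  0.28  1.73 -0.    1.13 -1.31]
tool shift mm [2.1 1.1 4.2]
turn [ 0.0007  0.0034 -0.0026]
t 11.18 p [550.8 113.4 119.5] yaw_x 164.85 tilt [ 0.0037 -0.0003] F [0.7 0.1 0.1] M [-0.03 -0.01  0.1 ] gap 0.287 q [-0.01  0.28  1.73 -0.    1.13 -1.31]
```

View pics/z7.png

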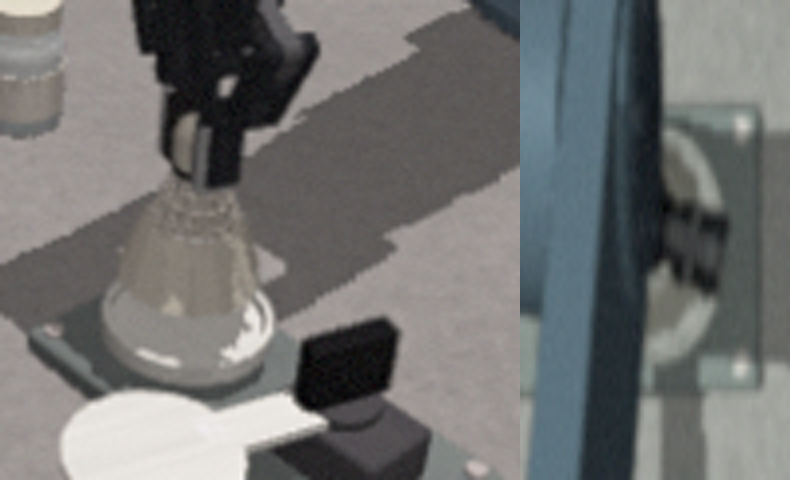

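```bash
python3 - <<'E'
from h import *
t=np.linspace(0,6.283,100)
for off in((0,0),(-2,0),(2,0),(0,2),(0,-2)):
    c=np.c_[550.8+off[0]+33*np.cos(t),113.4+off[1]+33*np.sin(t),0*t+59]
    p=proj("scene",c); z=(p-[280,170]+.5)*4; print(off,z.min(0).round(1),z.max(0).round(1))
c=np.c_[549+38*np.cos(t),115+38*np.sin(t),0*t+38];z=(proj("scene",c)-[280,170]+.5)*4; print("nest inner",z.min(0),z.max(0))
E
```

```text
(0, 0) [120.8 238.3] [258.6 320.4]
(-2, 0) [123.9 236.9] [261.5 318.8]
(2, 0) [117.7 239.6] [255.6 322. ]
(0, 2) [123.5 240.1] [261.6 322.5]
(0, -2) [118.  236.4] [255.6 318.2]
nest inner [113.02409837 266.57920785] [269.53734002 362.72092789]
```

Shuttle rim in the picture spans (118–258) in zoomed pixels, which agrees with the pose to about 1 mm. It is concentric with the nest, so I'll lower it.

```bash
python3 -m creep '[0.0005,0.0005,0.01,0.001,0.003,-0.002,-1,0,0,0.007,0,0,0,-1,0,0,0,0,0,0,-1]';python3 st.py 550 114 92 165
```

```text
clock: 11.43
ee_pos: [551.6, 114.1, 102.5]
orientation: [[-0.966, 0.259, 0.003], [0.259, 0.966, -0.001], [-0.003, 0.0, -1.0]]
ft_force: [0.0, -0.4, -0.5]
finger_gap: 0.289
t 11.43 p [551.6 114.1 102.5] yaw_x 164.99 tilt [ 0.0034 -0.0005] F [ 0.  -0.4 -0.5] M [-0.01  0.01 -0.02] gap 0.289 q [-0.01  0.3   1.74 -0.    1.09 -1.32]
tool shift mm [ 1.6 -0.5 10.5]
turn [ 0.0004  0.0034 -0.0001]
```

```bash
python3 -m creep '[0.0015,0,0.006,0,0.003,0,-1,0,0,0.002,0,0,0,-1,0,0,0,0,0,0,-1]';python3 st.py 550 114 92 165;python3 -m creep '[0,0,0.002,0,0,0,-1]';python3 st.py 550 114 92 165
```

```text
clock: 11.68
ee_pos: [549.7, 114.6, 93.0]
orientation: [[-0.966, 0.259, -0.001], [0.259, 0.966, 0.0], [0.001, 0.0, -1.0]]
ft_force: [0.4, -0.6, -0.2]
finger_gap: 0.285
t 11.68 p [549.7 114.6  93. ] yaw_x 165.0 tilt [-0.0009  0.0004] F [ 0.4 -0.6 -0.2] M [ 0.   -0.01 -0.02] gap 0.285 q [-0.01  0.32  1.75  0.    1.08 -1.32]
tool shift mm [-0.5 -0.5  1. ]
turn [ 0.0001 -0.0009  0.0001]
clock: 11.77
ee_pos: [549.8, 114.7, 91.0]
orientation: [[-0.966, 0.259, -0.001], [0.259, 0.966, 0.0], [0.001, 0.0, -1.0]]
ft_force: [-1.4, 0.2, 3.1]
finger_gap: 0.282
t 11.77 p [549.8 114.7  91. ] yaw_x 165.01 tilt [-0.0007  0.0003] F [-1.4  0.2  3.1] M [-0.03  0.22  0.03] gap 0.282 q [-0.01  0.32  1.75  0.    1.08 -1.32]
tool shift mm [-0.4 -0.6 -1. ]
turn [ 0.0001 -0.0008  0.0002]
```

Contact came at 91–92 mm, exactly where expected. Pressing in 2 mm steps.

```bash
python3 -m creep '[0,0,0.002,0,0,0,-1]' 50;python3 st.py 550 114.3 80 165;python3 -m creep '[0,0,0.002,0,0,0,-1]';python3 st.py;python3 -m creep '[0,0,0.002,0,0,0,-1]';python3 st.py 550 114.3 80 165
```

```text
clock: 11.85
ee_pos: [549.8, 114.7, 89.2]
orientation: [[-0.966, 0.259, -0.001], [0.259, 0.966, 0.0], [0.001, 0.0, -1.0]]
ft_force: [-2.0, -0.2, 3.2]
finger_gap: 0.284
t 11.85 p [549.8 114.7  89.2] yaw_x 165.01 tilt [-0.0007  0.0003] F [-2.  -0.2  3.2] M [-0.13  0.32 -0.03] gap 0.284 q [-0.01  0.32  1.75  0.    1.07 -1.32]
tool shift mm [-0.3 -0.3  9.2]
turn [ 0.0001 -0.0007  0.0002]
clock: 11.93
ee_pos: [550.0, 114.7, 87.6]
orientation: [[-0.966, 0.259, -0.0], [0.259, 0.966, 0.0], [0.0, 0.0, -1.0]]
ft_force: [-2.2, -0.6, 5.7]
finger_gap: 0.281
t 11.93 p [550.  114.7  87.6] yaw_x 165.02 tilt [-0.0004  0.0002] F [-2.2 -0.6  5.7] M [-0.08  0.47  0.  ] gap 0.281 q [-0.01  0.32  1.75  0.    1.07 -1.32]
clock: 12.02
ee_pos: [550.0, 114.6, 86.0]
orientation: [[-0.966, 0.258, -0.0], [0.258, 0.966, 0.0], [0.0, -0.0, -1.0]]
ft_force: [-2.9, 0.1, 6.1]
finger_gap: 0.283
t 12.02 p [550.  114.6  86. ] yaw_x 165.02 tilt [-0.0004  0.0001] F [-2.9  0.1  6.1] M [-0.06  0.51 -0.02] gap 0.283 q [-0.01  0.33  1.75  0.    1.07 -1.32]
tool shift mm [-0.1 -0.3  6. ]
turn [-0.     -0.0004  0.0004]
```

```bash
python3 -m creep '[0,0,0.002,0,0,0,-1]';python3 -m creep '[0,0,0.002,0,0,0,-1]';python3 st.py;python3 -m creep '[0,0,0.0015,0,0,0,-1]';python3 st.py 550 114.3 80 165
```

```text
clock: 12.1
ee_pos: [550.1, 114.6, 84.4]
orientation: [[-0.966, 0.258, -0.0], [0.258, 0.966, -0.0], [0.0, -0.0, -1.0]]
ft_force: [-3.5, -0.3, 5.8]
finger_gap: 0.285
clock: 12.18
ee_pos: [550.1, 114.6, 82.9]
orientation: [[-0.966, 0.258, -0.0], [0.258, 0.966, -0.0], [0.0, -0.0, -1.0]]
ft_force: [-3.0, -0.1, 6.7]
finger_gap: 0.283
t 12.18 p [550.1 114.6  82.9] yaw_x 165.03 tilt [-0.0003 -0.0001] F [-3.  -0.1  6.7] M [-0.13  0.69  0.02] gap 0.283 q [-0.01  0.33  1.75 -0.    1.06 -1.32]
clock: 12.27
ee_pos: [550.1, 114.6, 82.0]
orientation: [[-0.966, 0.258, -0.0], [0.258, 0.966, -0.0], [0.0, -0.0, -1.0]]
ft_force: [-4.1, -0.8, 6.4]
finger_gap: 0.285
t 12.27 p [550.1 114.6  82. ] yaw_x 165.04 tilt [-0.0003 -0.0002] F [-4.1 -0.8  6.4] M [-0.06  0.66  0.01] gap 0.285 q [-0.01  0.33  1.75 -0.    1.06 -1.32]
tool shift mm [ 0.  -0.4  2. ]
turn [-0.0003 -0.0002  0.0007]
```

```bash
python3 -m creep '[0.0005,0,0.0015,0,0,0,-1]';python3 -m creep '[0,0,0.001,0,0,0,-1]';python3 st.py 550 114.3 80 165;python3 -m creep '[0,0,0.001,0,0,0,-1]';python3 st.py 550 114.3 80 165
```

```text
clock: 12.35
ee_pos: [549.8, 114.7, 81.1]
orientation: [[-0.966, 0.258, -0.0], [0.258, 0.966, -0.0], [-0.0, -0.0, -1.0]]
ft_force: [-3.4, -0.1, 8.8]
finger_gap: 0.283
clock: 12.43
ee_pos: [550.0, 114.7, 80.9]
orientation: [[-0.966, 0.258, 0.001], [0.258, 0.966, -0.001], [-0.001, -0.0, -1.0]]
ft_force: [-4.8, 0.1, 8.8]
finger_gap: 0.283
t 12.43 p [550.  114.7  80.9] yaw_x 165.05 tilt [ 0.0005 -0.0006] F [-4.8  0.1  8.8] M [-0.11  0.69 -0.  ] gap 0.283 q [-0.01  0.33  1.75 -0.    1.06 -1.31]
tool shift mm [-0.1 -0.4  0.9]
turn [-0.0004  0.0007  0.0009]
clock: 12.52
ee_pos: [550.1, 114.6, 80.7]
orientation: [[-0.966, 0.258, 0.001], [0.258, 0.966, -0.001], [-0.001, -0.001, -1.0]]
ft_force: [-3.3, -0.3, 8.8]
finger_gap: 0.286
t 12.52 p [550.1 114.6  80.7] yaw_x 165.06 tilt [ 0.0007 -0.0007] F [-3.3 -0.3  8.8] M [-0.03  0.74 -0.02] gap 0.286 q [-0.01  0.33  1.75 -0.    1.06 -1.31]
tool shift mm [ 0.  -0.4  0.7]
turn [-0.0005  0.0009  0.001 ]
```

```bash
python3 -m creep '[0.0003,0,0.002,0,0.001,0,-1]';python3 -m creep '[0,0,0.002,0,0,0,-1]';python3 st.py 550 114.3 80 165
```

```text
clock: 12.6
ee_pos: [550.1, 114.7, 79.6]
orientation: [[-0.966, 0.258, 0.0], [0.258, 0.966, -0.001], [-0.0, -0.001, -1.0]]
ft_force: [-4.5, 0.4, 8.2]
finger_gap: 0.284
clock: 12.68
ee_pos: [550.4, 114.7, 79.3]
orientation: [[-0.966, 0.257, 0.001], [0.257, 0.966, -0.001], [-0.001, -0.001, -1.0]]
ft_force: [-9.4, -0.7, 23.4]
finger_gap: 0.284
t 12.68 p [550.4 114.7  79.3] yaw_x 165.08 tilt [ 0.0007 -0.001 ] F [-9.4 -0.7 23.4] M [-0.18  1.63 -0.02] gap 0.284 q [-0.01  0.34  1.75 -0.    1.05 -1.32]
tool shift mm [ 0.3 -0.5 -0.7]
turn [-0.0007  0.0009  0.0014]
```

Hard stop met: force jumped to 23 N with z stalled at 79.3 mm. Easing to a gentler hold.

```bash
python3 -m creep '[0.0004,0,0.0008,0,0.0007,0,-1]';python3 st.py 550 114.3 80 165;python3 -m creep '[0,0,0.001,0,0,0,-1]';python3 st.py 550 114.3 80 165
```

```text
clock: 12.77
ee_pos: [550.2, 114.7, 79.8]
orientation: [[-0.966, 0.257, 0.0], [0.257, 0.966, -0.001], [-0.001, -0.001, -1.0]]
ft_force: [-3.9, -1.3, 8.5]
finger_gap: 0.284
t 12.77 p [550.2 114.7  79.8] yaw_x 165.09 tilt [ 0.0003 -0.0011] F [-3.9 -1.3  8.5] M [-0.14  0.85 -0.03] gap 0.284 q [-0.01  0.34  1.75 -0.    1.05 -1.31]
tool shift mm [ 0.1 -0.4 -0.2]
turn [-0.001   0.0005  0.0016]
clock: 12.85
ee_pos: [550.4, 114.7, 79.9]
orientation: [[-0.966, 0.257, 0.001], [0.257, 0.966, -0.001], [-0.001, -0.001, -1.0]]
ft_force: [-4.7, -0.4, 7.9]
finger_gap: 0.283
t 12.85 p [550.4 114.7  79.9] yaw_x 165.1 tilt [ 0.0006 -0.0013] F [-4.7 -0.4  7.9] M [-0.07  0.86  0.  ] gap 0.283 q [-0.    0.34  1.75 -0.    1.05 -1.31]
tool shift mm [ 0.3 -0.4 -0.1]
turn [-0.0011  0.0009  0.0017]
```

```bash
python3 -m creep '[0.0005,0,0.002,0,0.001,0,-1]';python3 st.py 550 114.3 80 165
```

```text
clock: 12.93
ee_pos: [550.1, 114.7, 79.3]
orientation: [[-0.966, 0.257, 0.0], [0.257, 0.966, -0.001], [-0.0, -0.001, -1.0]]
ft_force: [-8.0, -1.2, 21.0]
finger_gap: 0.285
t 12.93 p [550.1 114.7  79.3] yaw_x 165.11 tilt [ 0.     -0.0013] F [-8.  -1.2 21. ] M [-0.14  1.24 -0.03] gap 0.285 q [-0.    0.34  1.75 -0.    1.05 -1.31]
tool shift mm [-0.  -0.5 -0.7]
turn [-0.0012  0.0004  0.0019]
```

```bash
python3 -m creep '[0.0004,0,0.0013,0,0.0005,0,-1]';python3 st.py 550 114.3 80 165
python3 - <<'E'
from h import *
from st import st
a=snap("scene","scene7"); st(); t=snap("top","top7"); st(); snap("scene","s8"); st()
cv2.imwrite("pics/z8.png",cv2.resize(a[170:290,280:410,::-1],None,fx=4,fy=4,interpolation=2))
E
```

```text
clock: 13.02
ee_pos: [550.1, 114.7, 79.5]
orientation: [[-0.966, 0.257, 0.0], [0.257, 0.966, -0.002], [-0.001, -0.001, -1.0]]
ft_force: [-4.9, -0.7, 10.6]
finger_gap: 0.286
t 13.02 p [550.1 114.7  79.5] yaw_x 165.12 tilt [ 0.0003 -0.0015] F [-4.9 -0.7 10.6] M [-0.14  0.83 -0.06] gap 0.286 q [-0.    0.34  1.75 -0.    1.05 -1.31]
tool shift mm [ 0.  -0.4 -0.5]
turn [-0.0014  0.0007  0.0021]
t 13.07 p [550.1 114.7  79.4] yaw_x 165.12 tilt [ 0.0003 -0.0015] F [-5.3 -1.1 12.1] M [-0.11  0.9  -0.06] gap 0.285 q [-0.    0.34  1.75 -0.    1.05 -1.31]
t 13.12 p [550.1 114.7  79.4] yaw_x 165.12 tilt [ 0.0003 -0.0015] F [-5.6 -0.9 12.2] M [-0.16  0.93 -0.04] gap 0.284 q [-0.    0.34  1.75 -0.    1.05 -1.31]
t 13.17 p [550.1 114.7  79.4] yaw_x 165.12 tilt [ 0.0003 -0.0015] F [-4.8 -0.7 11.6] M [-0.17  0.93 -0.01] gap 0.281 q [-0.    0.34  1.75 -0.    1.05 -1.31]
```

View pics/z8.png

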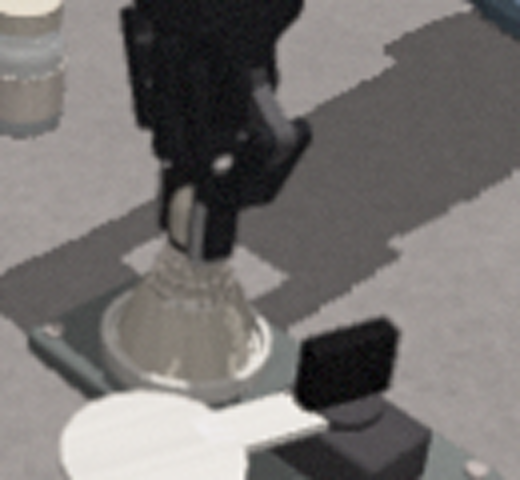

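View pics/scene7.png

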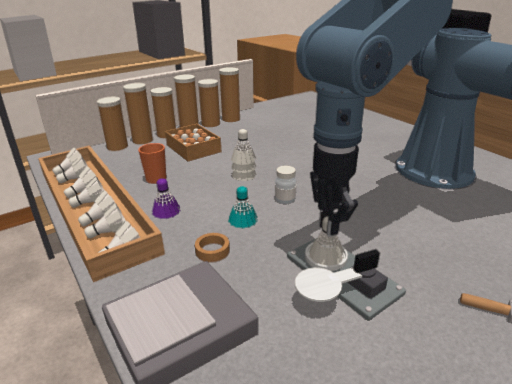

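View pics/top7.png

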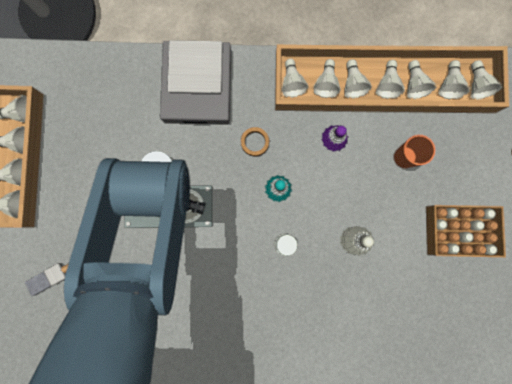

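The shuttle stands in the nest at (327,250), upright and pressed. The cover is open, and the stack, jar and tape roll are where they were. The 12 N hold is only just above the stop force, so I'll add slightly more for margin.

```bash
python3 -m creep '[0.0004,0,0.0014,-0.0005,0.0005,0,-1]';python3 - <<'E'
from h import *
from st import st
st()
for i in range(6): vision.camera("top")
st()
E
```

```text
clock: 13.25
ee_pos: [550.1, 114.7, 79.4]
orientation: [[-0.966, 0.257, 0.001], [0.257, 0.966, -0.001], [-0.001, -0.001, -1.0]]
ft_force: [-5.4, -1.2, 11.8]
finger_gap: 0.279
t 13.25 p [550.1 114.7  79.4] yaw_x 165.12 tilt [ 0.0007 -0.0013] F [-5.4 -1.2 11.8] M [-0.17  0.91 -0.01] gap 0.279 q [-0.    0.34  1.75 -0.    1.05 -1.32]
t 13.55 p [550.1 114.7  79.4] yaw_x 165.12 tilt [ 0.0006 -0.0012] F [-4.9 -0.4 11.3] M [-0.16  0.89  0.01] gap 0.281 q [-0.    0.34  1.75 -0.    1.05 -1.32]
```

```bash
python3 -m creep '[0.0003,0,0.0017,-0.0005,0.0005,0,-1]';python3 - <<'E'
from h import *
from st import st
st()
for i in range(6): vision.camera("top")
st()
E
```

```text
clock: 13.63
ee_pos: [550.2, 114.7, 79.3]
orientation: [[-0.967, 0.257, 0.001], [0.257, 0.967, -0.001], [-0.001, -0.001, -1.0]]
ft_force: [-7.3, -0.6, 16.1]
finger_gap: 0.287
t 13.63 p [550.2 114.7  79.3] yaw_x 165.13 tilt [ 0.001 -0.001] F [-7.3 -0.6 16.1] M [-0.19  1.23 -0.03] gap 0.287 q [-0.01  0.34  1.75 -0.    1.05 -1.32]
t 13.93 p [550.2 114.7  79.4] yaw_x 165.14 tilt [ 0.0011 -0.001 ] F [-6.6 -0.7 14.3] M [-0.17  1.08 -0.05] gap 0.283 q [-0.01  0.34  1.75 -0.    1.05 -1.32]
```

Steady at about 14–15 N on the stop. Handing in.

```bash
python3 -c "
from cell import ctrl
print(ctrl.hand_in())"
```

```text
the job is handed in; nothing more can be done
None
```

I turned the knob anticlockwise about 1.3 rad to its end stop, and the cover stayed fully aside after I let go. I then stood the single shuttlecock cork up in the nest and handed in at about 14 s, still holding it pressed on the hard stop.

- **Hard stop:** the nest was reached at the expected height and went down about 12 mm. After that the force climbed sharply while the tool hardly moved. The final hold was a steady 14 to 16 N downward, against the 9 N the spring needs at the stop.
- **Pictures:** the last ones, taken just before a final slight increase in push, show the shuttlecock upright in the nest and the cover open. The stack, glue jar and tape roll had not moved.
- **Less clean:**
  - The push peaked briefly at about 23 N before I eased off, so it was less gentle than intended for a moment.
  - A sideways force of about 7 N stayed on the shuttlecock and did not go away with small corrections.
  - I gripped the cork about 5 mm higher than the given grip point, but it held without slipping.

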